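# Draw out the window brush handle to its second stop and hold it

### The arm

A 6-joint arm with a two-finger parallel gripper is mounted at the origin on the work surface. World frame = base frame: x ahead of the robot, y to its left, z up, the work surface at z = 0. Lengths are in m, angles in rad, forces in N, time in s.
With the tool pointing down it reaches from about 0.275 to 1 m from the base axis. Payload 8.4 kg.
Tool frame: the origin (TCP) lies on the centre line of the jaws, within the pads' length; the fingertips stand 17 mm ahead of it and the grasp point (between the pads) lies 2 mm behind it (bot.tcp_to_tips is the z of the fingertips in the tool frame, in m); z points along the fingers, y is the line along which they close (so a half turn about z gives the same grasp; the last joint's range is limited). The gripper opens to 85 mm and grips with 20 to 120 N. Pads are 22 mm wide; open, the fingers measure 114 mm over their backs; the gripper's body (76 mm by 85 mm) begins 54 mm behind the grasp point. The pads swing forward as they close: fully open they stand 13 mm farther back than shut.
Start: joints at [-1.222, 0.353, 1.633, -0, 1.155, -0.002], TCP at [0.215, -0.587, 0.209] pointing down, gripper open.
Joint ranges: [-2.63, 2.63], [-0.92, 2.1], [0.06, 2.66], [-1.3, 4.44], [0, 2.69], [-3.02, 3.02]. Speed limits (rad/s): [2.22, 2.22, 2.79, 3.14, 3.14, 3.14].

### API

Orientations are given as a unit quaternion [x, y, z, w].
In Python, from workcell import bot, hand, kinematics, get_obs, vision, hand_in gives the robot as it stands. The module is installed in compiled form; this text tells all that it offers. Calls block until the motion is done:
- bot.reach(position, orientation): joint-space move of the TCP to a pose.
- bot.servo_line(position, ori=None, velocity=0.15): straight line of the TCP; ori=None keeps the orientation; velocity is the mean speed in m/s.
- bot.goto_joints(angles): joint-space move.
- hand.move_gripper(opening, strength=None): finger opening in m; strength is the grip in N (None keeps the last); returns when the fingers have stopped.
- bot.dwell(seconds).
- kinematics.solve_ik(position, orientation): joint angles nearest the present ones, or None.
- get_obs(): the state.
- vision.read_camera(name): name is "scene" or "top" or "wrist"; returns a dict with "frame" (480x640x3 uint8, red, green, blue), "intrinsics" (3x3 intrinsics, pixels), "view" (4x4, takes a point from world to camera coordinates). Camera axes: x right, y down, z forward; pixel columns grow to the right and rows downward; lengths in m; the calibration is good to about 2 mm. The wrist camera is an equidistant fisheye: a pixel r from the principal point sees the ray r / f radians off the axis. A picture is of the moment at which its call begins. There is no depth.
A pose or a line that the arm cannot do raises bot.IKError and nothing moves.
- hand_in(): hands the job in; it is judged then, once.
The state is a dict: "time_s": time; "joint_pos": joint angles; "joint_vel": joint speeds; "joint_efforts": joint torques, N m; "position": TCP position; "orientation": TCP orientation; "wrist_force": force on the tool from outside, world axes, zero at the start; "ft_torque": the same for the moment, N m; "gripper_width": finger opening in m; "grip_force": force on a finger pad.
Only numpy, scipy, OpenCV 4.12 (cv2) and the standard library are available. Lean on these libraries where they do the work, as an engineer would, in place of code of your own. Each camera call takes 0.05 s, during which the arm holds its last target. There are 200 camera calls.

### The job

Pull the telescoping handle of the window brush out so that I can tighten it: pinch the black grip across its orange button so that the button is squeezed in while the handle is still fully in, then draw the handle straight out, through the first click, until its red pin comes up against the yellow ring (the second stop). Finish still holding the grip there, because a spring pulls it back in; leave the tin, the bowl of jacks, the marble dish and the scoop where they stand.

Things in the scene. Friction and masses are not known exactly. Their poses are not given: they have to be found in the camera images.
- brush: Telescoping window brush, level, fixed to the shelf by a teak cradle. Origin: on the shelf under the near mouth of its aluminium tube. x runs along the tube (34 mm thick, 185 long, axis 80 mm above the shelf, two steel collars to 103 mm) to the blue head (ends at x = 263, 170 wide); the handle is drawn out along -x, roughly towards the robot; z up. Does not move in a run.
- rod (a joint): How far the handle is drawn out, in m: 0 = fully in and latched. It gives only about 2 mm until the button is in. Then a spring pulls it back with about 2 N (in) to 4 N (out). At about 0.035 is the first stop, a click that takes some 5 to 7 N more to pull through; at 0.065 to 0.10 (by the ring's place) the second stop, which is firm. Let go there, it springs back about as far as the click.
- grip (a point): Middle of the black grip at the button, on the handle's axis, 80 mm above the shelf; moves with it. Axes as brush. Grip 30 mm wide and high, reaching 43 mm towards the tube and 41 mm the other way to a blue end plate (12 mm thick, 44 wide, 40 high). Across the button (y) 36 mm with it out, 31 mm in: pinch from above, fingers closing along y, one on the button, one on the plain side.
- button (a joint): How far the orange button is pressed into the grip, in m: 0 = out, 0.0045 = fully in. Pressing takes about 3 N at first, 5.5 N when fully in; it springs out when let go. The handle is free once it is in by more than about 0.003.
- button_face (a point): Middle of the button's outer face, on the +y side of the grip (button 28 mm long along x, 20 mm high, standing 5.5 mm out of the grip). It is pressed towards -y. Axes as brush.
- pin_face (a point): Point on the near (-x) face of the red pin that stands up from the rod through the slot on top of the tube (head 14 mm wide), 22 mm above the tube's axis; moves with the handle. Axes as brush.
- ring_face (a point): Point on the far (+x) face of the yellow stop ring clamped on the tube (47 mm diameter, 14 thick, lug on top to 33 mm above the tube's axis), 22 mm above the axis. The red pin against this face is the second stop: the distance along x from here to pin_face is the travel still to go. Its place differs from run to run but stays in a run. Axes as brush.
- tin: Bystander: round green tin with a brass screw-top lid, 93 mm in diameter, 68 mm high. Origin at the centre of its underside.
- jacks_bowl: Bystander: steel bowl of jacks, 100 mm in diameter, 44 mm high with the jacks. Origin at the centre of its underside.
- marble_dish: Bystander: frosted glass dish with marbles and a red silicone ball, 100 mm in diameter, 46 mm high with the ball. Origin at the centre of its underside.
- scoop: Bystander: purple plastic scoop lying flat, 134 mm long along its x axis, 40 mm wide, 22 mm high. Origin on its underside, 57 mm from the mouth's end.

How it is judged:
On the way, in this order (a step that is already met when the one before it is completed fails the run):
1. the orange button is squeezed in by the fingers while the handle is still fully in (value of joint button above 0.003 m and value of joint rod below 0.01 m and contact force between the fingers and button above 1 N), for 0.1 s.
2. the red pin is up against the yellow ring (x of pin_face in the frame of ring_face below 0.004 m), for 0.5 s.
At the end, for the whole second after the job is handed in: The red pin is within 4 mm of the yellow ring's face, the handle is still (under 10 mm/s), the fingers are holding the grip (over 2 N), and tin, bowl, dish and scoop are within 20 mm of where they stood (x of pin_face in the frame of ring_face below 0.004 m and velocity of joint rod between -0.01 and 0.01 m/s and contact force between the fingers and rod above 2 N and distance of each of tin, jacks_bowl, marble_dish, scoop from where it was at the start of the episode below 0.02 m); the arm keeps its last pose, push and grip.
It fails at once if a bystander is pushed more than 30 mm or tipped over (distance of any of tin, jacks_bowl, marble_dish, scoop from where it was at the start of the episode above 0.03 m or angle between any of tin, jacks_bowl, marble_dish's own z axis and vertical above 0.5 rad).
It also fails if it takes over 32 s, if anything falls off the work surface, if the arm or the gripper's body presses on something with over 40 N, if the wrist force passes 120 N, or if a joint passes its speed limit or range.

## Working session

There is one attempt and no reset: what is moved stays moved. The work goes in short steps, each a Python script; the robot and the scene stay as the last script left them, time stands still between calls to the robot, and variables do not carry over. Pictures are saved under pics/ and viewed, at most 10 in all, crops included, and the job is handed in when it is done.

```bash
mkdir -p pics; python3 - <<'E'
from workcell import vision,get_obs
import cv2,numpy as np,pickle
d={}
for n in("scene","top"):
    r=vision.read_camera(n);d[n]=r;cv2.imwrite(f"pics/{n}.png",r["frame"][:,:,::-1])
    print(n,np.round(r["intrinsics"],1).tolist(),np.round(r["view"],3).tolist())
pickle.dump(d,open("d.pkl","wb"));print(get_obs()["time_s"],get_obs()["orientation"])
E
```

```text
scene [[554.5, 0.0, 316.0], [0.0, 554.5, 241.2], [0.0, 0.0, 1.0]] [[0.057, 0.998, -0.011, -0.074], [0.76, -0.05, -0.648, -0.418], [-0.648, 0.029, -0.761, 1.395], [0.0, 0.0, 0.0, 1.0]]
top [[481.1, 0.0, 318.3], [0.0, 481.1, 238.9], [0.0, 0.0, 1.0]] [[-0.014, -1.0, 0.001, 0.022], [-0.997, 0.014, -0.077, 0.647], [0.077, -0.002, -0.997, 0.7], [0.0, 0.0, 0.0, 1.0]]
0.1 [ 9.84654924e-01  1.74511562e-01 -1.12064438e-04 -6.18915797e-04]
```

View pics/top.png

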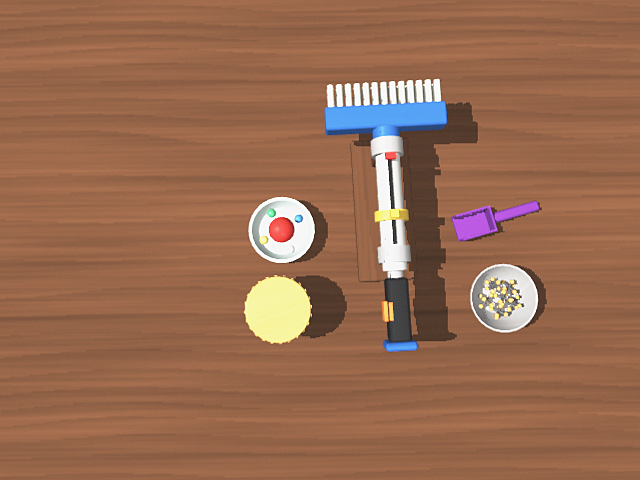

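View pics/scene.png

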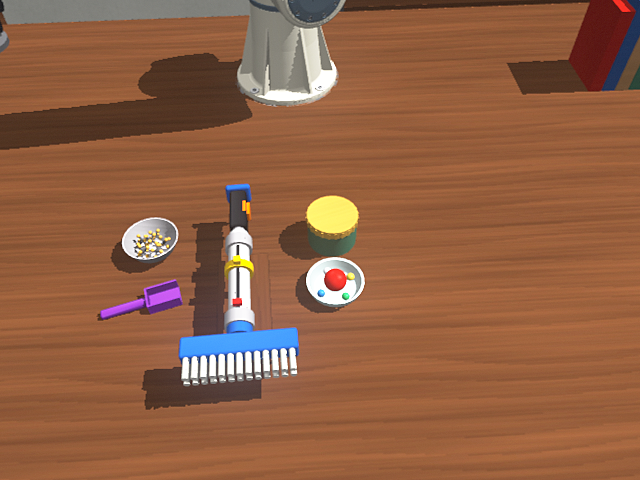

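The top view shows the grip at about (397,310) with its orange button at (388,311) on the left (+y) side. The ring is at (391,214) and the red pin at (391,155). The scene view agrees, and both sides of the grip are free. Next I'll convert the pixels to positions.

```bash
cat > h.py <<'E'
import cv2,numpy as np,pickle
def ray(r,uv,z):
    K,V=r["intrinsics"],r["view"];R,t=V[:3,:3],V[:3,3]
    c=-R.T@t;d=R.T@np.linalg.solve(K,[uv[0],uv[1],1.]);return c+d*(z-c[2])/d[2]
def mask(r,lo,hi,roi):
    m=cv2.inRange(cv2.cvtColor(r["frame"],cv2.COLOR_RGB2HSV),lo,hi);k=np.zeros_like(m);u0,v0,u1,v1=roi;k[v0:v1,u0:u1]=m[v0:v1,u0:u1];return k
def box(m):
    n,l,s,c=cv2.connectedComponentsWithStats(m);i=1+s[1:,4].argmax();return s[i],c[i],(l==i)
E
python3 - <<'E'
from h import *
d=pickle.load(open("d.pkl","rb"));r=d["top"];R=lambda *a:np.round(ray(r,*a),4)
for n,lo,hi,roi,z in [("black",(0,0,0),(180,120,60),(375,272,418,348),.095),("orange",(8,150,120),(20,255,255),(375,295,400,330),.08),
  ("yellow",(21,120,100),(35,255,255),(365,200,415,230),.113),("red",(0,150,120),(6,255,255),(375,145,405,165),.104),("blueplate",(100,120,80),(125,255,255),(375,335,425,355),.1)]:
    s,c,l=box(mask(r,lo,hi,roi));print(n,s,c.round(1),R(c,z))
    if n=="black":
        for v in range(s[1]+6,s[1]+s[3]-3,8):
            u=np.where(l[v])[0];print("  ",v,u.min(),u.max(),R((u.min(),v),.095),R((u.max()+1,v),.095))
    else: print("  y ends",R((c[0],s[1]),z),R((c[0],s[1]+s[3]),z))
cv2.imwrite("pics/crop.png",cv2.resize(r["frame"][130:360,350:440,::-1],None,fx=2.6,fy=2.6,interpolation=cv2.INTER_NEAREST))
E
```

```text
black [384 278  28  63 228] [400.1 300.7] [ 0.5572 -0.0956  0.095 ]
   284 385 407 [ 0.5799 -0.0758  0.095 ] [ 0.5795 -0.1069  0.095 ]
   292 385 407 [ 0.5692 -0.0755  0.095 ] [ 0.5687 -0.1066  0.095 ]
   300 387 408 [ 0.5584 -0.078   0.095 ] [ 0.558  -0.1076  0.095 ]
   308 407 408 [ 0.5473 -0.1046  0.095 ] [ 0.5473 -0.1073  0.095 ]
   316 408 409 [ 0.5367 -0.1056  0.095 ] [ 0.5366 -0.1083  0.095 ]
   324 409 410 [ 0.526  -0.1067  0.095 ] [ 0.526  -0.1094  0.095 ]
   332 409 410 [ 0.5154 -0.1064  0.095 ] [ 0.5154 -0.1091  0.095 ]
orange [381 300  13  22 111] [386.  311.1] [ 0.5424 -0.0783  0.08  ]
  y ends [ 0.5577 -0.0787  0.08  ] [ 0.5277 -0.078   0.08  ]
yellow [375 209  34  14 266] [392.9 214.7] [ 0.6718 -0.086   0.113 ]
  y ends [ 0.6793 -0.0862  0.113 ] [ 0.6606 -0.0857  0.113 ]
red [385 152  11   8  73] [390.3 155.3] [ 0.7542 -0.0861  0.104 ]
  y ends [ 0.7588 -0.0862  0.104 ] [ 0.7477 -0.0859  0.104 ]
blueplate [383 339  35  13 313] [399.9 345.4] [ 0.4986 -0.0928  0.1   ]
  y ends [ 0.507  -0.0931  0.1   ] [ 0.4899 -0.0926  0.1   ]
```

View pics/crop.png

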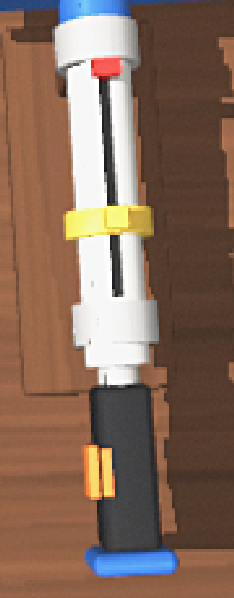

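```bash
python3 - <<'E'
from workcell import *
from h import *
a=0.03;q=[np.cos(a/2),np.sin(a/2),0,0]
p=np.array([.542,-.092,.20])
print(kinematics.solve_ik(p,q))
bot.reach(p,q); bot.servo_line([.542,-.092,.15])
r=vision.read_camera("wrist");cv2.imwrite("pics/w1.png",r["frame"][:,:,::-1])
o=get_obs();print(o["time_s"],o["position"],o["orientation"],o["gripper_width"])
K,V=r["intrinsics"],r["view"]
def proj(P):
    c=V[:3,:3]@P+V[:3,3];th=np.arctan2(np.hypot(c[0],c[1]),c[2]);u=c[:2]/np.hypot(c[0],c[1])*th*K[0,0];return (u+K[:2,2]).round(1)
X=np.array([np.cos(a),np.sin(a),0]);Y=np.array([-np.sin(a),np.cos(a),0]);g=np.array([.542,-.092,.08])
for n,P in dict(cornFL=g+.043*X+.015*Y+[0,0,.015],cornFR=g+.043*X-.015*Y+[0,0,.015],bf1=g+.014*X+.0205*Y,bf2=g-.014*X+.0205*Y,NL=g-.041*X+.015*Y+[0,0,.015],NR=g-.041*X-.015*Y+[0,0,.015]).items(): print(n,proj(P))
E
```

```text
[-1.70867602e-01  2.46121155e-01  1.80499975e+00 -4.44089210e-16
  1.09047174e+00  1.36992872e+00]
2.7583 [ 0.54254946 -0.09240749  0.15073759] [9.99891111e-01 1.47512273e-02 4.01274209e-04 7.63534423e-05] 0.0854258056652703
cornFL [296.8 190.3]
cornFR [347.3 190.3]
bf1 [290.5 231.9]
bf2 [291.5 272.5]
NL [299.3 318.6]
NR [344.8 318.5]
```

View pics/w1.png

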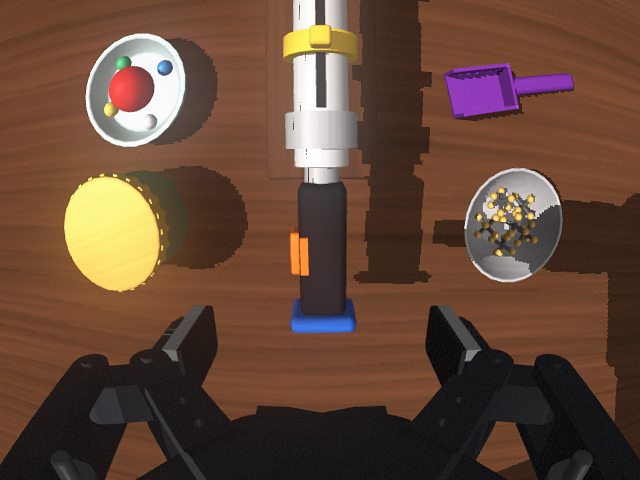

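The wrist view shows the button at rows 231–275 and the grip between columns 300 and 346. That is within about 1 px of the prediction, and the fingers clear everything, so I'll descend and squeeze.

```bash
python3 - <<'E'
from workcell import *
import numpy as np
bot.servo_line([.542,-.0927,.078],velocity=.08)
f=lambda:(lambda o:print(round(o["time_s"],2),o["position"].round(4) if hasattr(o["position"],'round') else o["position"],np.round(o["wrist_force"],1),round(float(o["gripper_width"]),4),o["grip_force"]))(get_obs())
f(); hand.move_gripper(0.045,40);f()
hand.move_gripper(0.02,40);f();bot.dwell(.4);f()
E
```

```text
3.81 [ 0.5424 -0.0928  0.0785] [ 0.1  0.5 -0.1] 0.0853 0.0
4.28 [ 0.542  -0.0927  0.0781] [ 0.1 -0.2  0. ] 0.0448 0.0
4.65 [ 0.542  -0.0927  0.078 ] [ 0.  -1.4  0.8] 0.02 0.0
5.05 [ 0.542  -0.0927  0.078 ] [ 0.2 -0.6 -0.2] 0.0201 0.0
```

```bash
python3 - <<'E'
from workcell import *
import cv2,numpy as np
w=vision.read_camera("wrist")["frame"];t=vision.read_camera("top");s=vision.read_camera("scene")["frame"]
a=cv2.resize(w,(400,300));b=cv2.resize(s[130:330,120:386],(400,300))
c=cv2.resize(t["frame"][200:380,280:520],(400,300))
cv2.imwrite("pics/m1.png",np.vstack([np.hstack([a,b]),np.hstack([c,c*0])])[:,:,::-1])
o=get_obs();print(o["gripper_width"],o["position"],o["orientation"])
E
```

```text
0.019569800914650996 [ 0.54200626 -0.09270892  0.07799984] [ 9.99887713e-01  1.49853439e-02 -6.07824930e-06  1.06164792e-06]
```

View pics/m1.png

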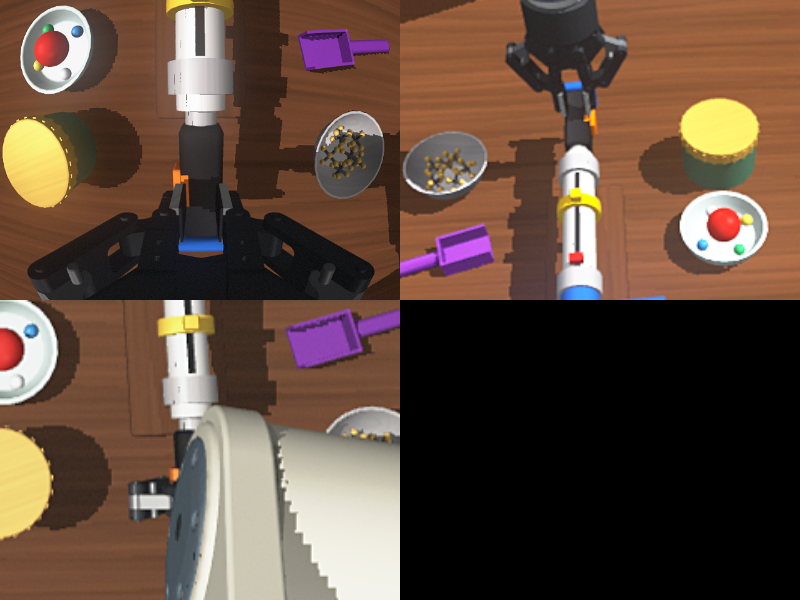

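```bash
python3 - <<'E'
from workcell import *
from h import *
d=pickle.load(open("d.pkl","rb"))
def tri(*cs):
    A=[];b=[]
    for r,uv in cs:
        K,V=r["intrinsics"],r["view"];P=K@V[:3]
        for k in(0,1): A.append(uv[k]*P[2,:3]-P[k,:3]);b.append(P[k,3]-uv[k]*P[2,3])
    return np.linalg.lstsq(np.array(A),np.array(b),rcond=None)[0].round(4)
for n,lo,hi,rt,rs in [("orange",(8,150,120),(20,255,255),(375,295,400,330),(235,195,260,225)),("red",(0,150,120),(6,255,255),(375,145,405,165),(225,290,250,310)),("blue",(100,120,80),(125,255,255),(375,335,425,355),(215,175,262,205))]:
    ct=box(mask(d["top"],lo,hi,rt))[1];cs=box(mask(d["scene"],lo,hi,rs))[1];print(n,ct,cs,tri((d["top"],ct),(d["scene"],cs)))
w=vision.read_camera("wrist")["frame"][180:430,200:450];s=vision.read_camera("scene")["frame"][150:250,190:290]
cv2.imwrite("pics/m2.png",np.hstack([cv2.resize(w,(400,400)),cv2.resize(s,(400,400))])[:,:,::-1])
E
```

```text
orange [386.         311.13513514] [251.6076555  205.79904306] [ 0.5435 -0.072   0.0935]
red [390.34246575 155.30136986] [236.74418605 300.53488372] [ 0.7531 -0.0853  0.1086]
blue [399.87220447 345.39297125] [238.46948357 189.9342723 ] [ 0.4969 -0.0942  0.0879]
```

View pics/m2.png

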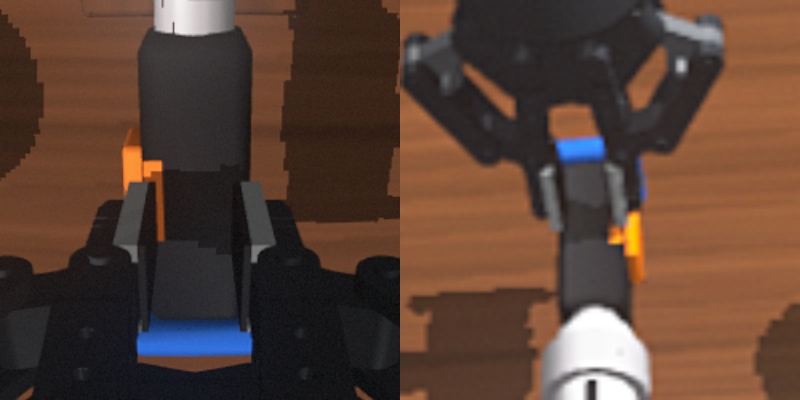

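```bash
python3 - <<'E'
from workcell import *
from h import *
w=vision.read_camera("wrist");s=vision.read_camera("scene")
def rayd(r,uv,fish):
    K,V=r["intrinsics"],r["view"];R,t=V[:3,:3],V[:3,3]
    x=np.linalg.solve(K,[*uv,1.])
    if fish:
        th=np.hypot(x[0],x[1]);x=np.array([*(x[:2]/th*np.sin(th)),np.cos(th)])
    d=R.T@x;return -R.T@t,d/np.linalg.norm(d)
for a,b in [((353,294),(228.7,207.5)),((295,294),(245.5,206))]:
    c1,d1=rayd(w,a,1);c2,d2=rayd(s,b,0)
    k=np.linalg.lstsq(np.c_[d1,-d2],c2-c1,rcond=None)[0];print(c1.round(3),(c1+k[0]*d1).round(4),(c2+k[1]*d2).round(4))
print(bot.tcp_to_tips,get_obs()["position"],get_obs()["gripper_width"], np.round(get_obs()["joint_pos"],4))
E
```

```text
[ 0.612 -0.09   0.243] [ 0.5519 -0.1047  0.1003] [ 0.5522 -0.1073  0.1004]
[ 0.612 -0.09   0.243] [ 0.5509 -0.0805  0.0996] [ 0.5501 -0.0784  0.1   ]
0.017 [ 0.54196903 -0.09271317  0.07799409] 0.020154446809755075 [-0.1721  0.4011  1.9031 -0.      0.8375  1.3687]
```

Triangulation puts the closed fingertips at about z = 0.100, just above the grip top. The stated geometry would give 0.061, so they closed over it without touching. I'll reopen, go lower in small force-guarded steps, and check by eye.

```bash
python3 - <<'E'
from workcell import *
from h import *
hand.move_gripper(.06,40)
z=.078
while z>.0505:
    z-=.007; bot.servo_line([.543,-.0927,z],velocity=.05); o=get_obs(); F=np.array(o["wrist_force"])
    if np.linalg.norm(F)>6: print("contact",F);break
print(z,o["time_s"],o["position"],F.round(1),o["gripper_width"])
w=vision.read_camera("wrist")["frame"][180:430,190:460];s=vision.read_camera("scene")["frame"][150:250,190:290]
cv2.imwrite("pics/m3.png",np.hstack([cv2.resize(w,(400,400)),cv2.resize(s,(400,400))])[:,:,::-1])
E
```

```text
0.04999999999999999 7.0333 [ 0.54267575 -0.09264466  0.04959545] [ 0.1  0.6 -0.1] 0.06035060211459655
```

View pics/m3.png

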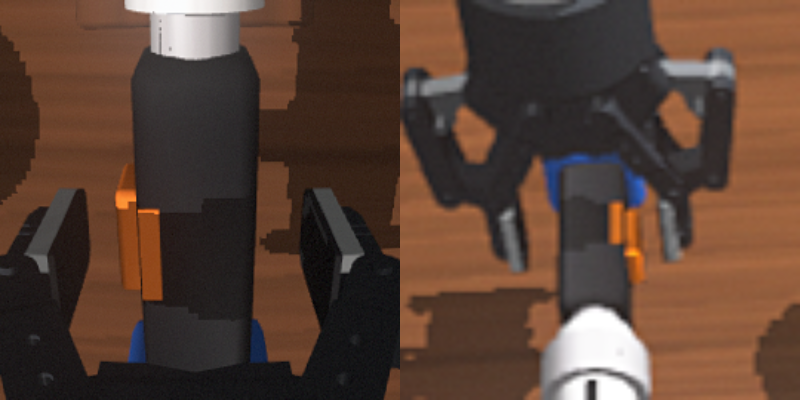

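The fingers now straddle the grip: the left tip is at about (249,302) in the wrist image and the right at (395,299), with the button between them. I'll triangulate them, go a bit lower, and close.

```bash
cat >> h.py <<'E'
def rayd(r,uv,fish):
    K,V=r["intrinsics"],r["view"];R,t=V[:3,:3],V[:3,3]
    x=np.linalg.solve(K,[*uv,1.])
    if fish:
        th=np.hypot(x[0],x[1]);x=np.array([*(x[:2]/th*np.sin(th)),np.cos(th)])
    d=R.T@x;return -R.T@t,d/np.linalg.norm(d)
def tri2(w,a,s,b):
    c1,d1=rayd(w,a,1);c2,d2=rayd(s,b,0)
    k=np.linalg.lstsq(np.c_[d1,-d2],c2-c1,rcond=None)[0];return (c1+k[0]*d1).round(4),(c2+k[1]*d2).round(4)
E
python3 - <<'E'
from workcell import *
from h import *
w=vision.read_camera("wrist");s=vision.read_camera("scene")
print(tri2(w,(249.4,302),s,(255.7,214.5)),tri2(w,(394.6,299),s,(221,217.5)))
z=.05
while z>.0385:
    z-=.004; bot.servo_line([.543,-.0927,z],velocity=.05); o=get_obs(); F=np.array(o["wrist_force"])
    if np.linalg.norm(F)>6: print("contact",F);break
print(z,F.round(1))
for g in (.042,.038,.034,.03,.025):
    hand.move_gripper(g,40);o=get_obs();print(g,round(o["time_s"],2),o["gripper_width"],o["grip_force"],np.round(o["wrist_force"],1))
    if o["gripper_width"]>g+.002: break
E
```

```text
(array([ 0.5505, -0.0624,  0.0783]), array([ 0.5508, -0.0628,  0.0781])) (array([ 0.5524, -0.1218,  0.0757]), array([ 0.5522, -0.1239,  0.0763]))
0.03799999999999999 [-0.2  0.2  0.3]
0.042 8.3 0.042124452043467 0.0 [ 0.8 -1.   0.4]
0.038 8.52 0.03796687880436988 1.5348699688911438 [-0.   3.1  1.2]
0.034 8.73 0.034033460443176074 2.186894193291664 [0.3 3.9 2.9]
0.03 8.95 0.03049040151344086 25.411068499088287 [-0.8  2.4  4.6]
0.025 9.17 0.030113681736754286 39.72034692764282 [-1.8  2.1  6.4]
```

```bash
python3 - <<'E'
from workcell import *
from h import *
hand.move_gripper(.02,70);bot.dwell(.3)
X=np.array([np.cos(.03),np.sin(.03),0]);p0=np.array([.543,-.0927,.038]);d=0
for _ in range(40):
    d+=.008 if d<.054 else .002
    bot.servo_line(p0-d*X,velocity=.05);o=get_obs();F=np.array(o["wrist_force"])
    print(round(d,4),round(o["time_s"],2),round(float(p0[0]-o["position"][0]),4),F.round(1),round(float(o["gripper_width"]),4),round(float(o["grip_force"]),1))
    if d>.06 and F[0]>15 or abs(F[0])>35 or d>.1: break
r=vision.read_camera("top");s=vision.read_camera("scene")["frame"]
cv2.imwrite("pics/m4.png",np.hstack([cv2.resize(r["frame"][130:380,280:530],(400,400)),cv2.resize(s[150:320,160:330],(400,400))])[:,:,::-1])
E
```

```text
0.008 9.99 0.0079 [2.1 1.2 5. ] 0.0296 71.0
0.016 10.3 0.0163 [ 1.3 -0.1  5.1] 0.0293 71.3
0.024 10.61 0.0246 [ 1.5 -1.8  6.1] 0.0296 71.6
0.032 10.92 0.0324 [ 2.3 -1.8  7. ] 0.0297 71.8
0.04 11.22 0.041 [ 0.6 -3.8  9.1] 0.0301 72.2
0.048 11.53 0.0486 [ 2.5 -3.9  7.3] 0.0296 72.1
0.056 11.84 0.0565 [ 2.4 -5.2  7.3] 0.0297 72.3
0.058 12.09 0.0584 [ 2.3 -4.7  6.8] 0.0294 72.4
0.06 12.34 0.0603 [ 2.4 -4.1  6.8] 0.0298 72.4
0.062 12.59 0.0623 [ 1.9 -4.5  6.7] 0.0296 72.4
0.064 12.84 0.0643 [ 1.9 -5.5  6.7] 0.0297 72.5
0.066 13.09 0.0663 [ 2.5 -4.9  7.4] 0.0296 72.5
0.068 13.34 0.0675 [ 6.1 -4.6  3.5] 0.0295 72.1
0.07 13.59 0.0675 [12.5 -3.8 -4.8] 0.0294 71.1
0.072 13.84 0.0674 [ 19.8  -0.6 -12. ] 0.0298 71.8
```

View pics/m4.png

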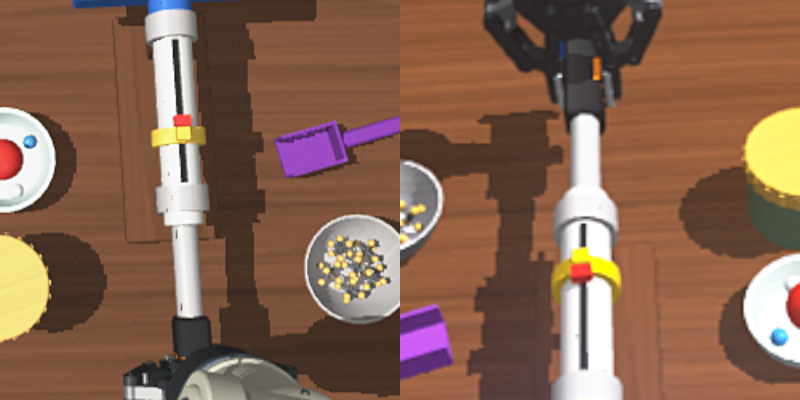

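The red pin is against the yellow ring in both views (about (182,122) in the top crop and (580,270) in the scene crop). Travel is 67.5 mm with a firm 20 N, and the bystanders haven't moved. I'll hold briefly and hand in.

```bash
python3 - <<'E'
from workcell import *
bot.dwell(.8);o=get_obs();print(o["time_s"],o["position"],o["wrist_force"],o["grip_force"])
print(hand_in())
E
```

```text
14.7417 [ 0.47558054 -0.09573757  0.03861297] [ 21.00069975  -1.37288056 -12.59479094] 71.79876208305359
the job is handed in; nothing more can be done
None
```

The job is handed in at 14.7 s: the gripper squeezed the button in, drew the handle out about 67.5 mm until the red pin met the yellow ring, and still holds it there at about 20 N pull, with the tin, bowl, dish and scoop not visibly moved; no verdict was returned.

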